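Start the bath-toy steriliser

ROBOT

A 7-joint arm with a two-finger parallel gripper is mounted at the origin on the work surface. World frame = base frame: x ahead of the robot, y to its left, z up, the work surface at z = 0. Lengths are in m, angles in rad, forces in N, time in s.
With the tool pointing down it reaches from about 0.425 to 0.925 m from the base axis. Payload 6.8 kg.
Tool frame: the origin (TCP) lies at the very end of the fingers, on their centre line; the grasp point (between the pads) lies r.grip_point_offset behind it (r.grip_point_offset is the distance from the TCP to the grasp point, in m); z points along the fingers, y is the line along which they close (so a half turn about z gives the same grasp; the last joint's range is limited). The gripper opens to 85 mm and grips with 20 to 120 N. Pads are 22 mm wide; open, the fingers measure 114 mm over their backs; the gripper's body (76 mm by 85 mm) begins 54 mm behind the grasp point. The pads swing forward as they close: fully open they stand 13 mm farther back than shut.
Start: joints at [-0.108, 0.477, 0.022, 1.555, -0.011, 1.109, -0.083], TCP at [0.675, 0, 0.231] pointing down, gripper open.
Joint ranges: [-2.96, 2.96], [-0.34, 2.1], [-1.41, 1.46], [0.24, 2.44], [-1.37, 4.51], [0.17, 1.92], [-2.96, 2.96]. Speed limits (rad/s): [2.39, 2.39, 3.14, 3.14, 3.14, 3.14, 3.14].

INTERFACE

Orientations are given as [roll, pitch, yaw] about the fixed x, y, z axes, in that order (R = Rz(yaw) Ry(pitch) Rx(roll)).
In Python, from plant import r gives the robot as it stands. The module is installed in compiled form; this text tells all that it offers.
- The arm moves only by the tool jog_arm, never from a script. Its argument "series" is a list of rows, each an object with "xyz": the shift along the world's x, y, z in m, a list of three; "delta_rot": the turn, a rotation vector about the world's x, y, z in degrees, a list of three; "claw": the closure, from -1 (fully open) to 1 (shut). A call has exactly 8 rows; each row is the pose to reach, as a shift and turn from the pose commanded when the call began; what a row does not reach only later rows make up. A row lasts 1/10 s, in which the tool goes at most 50 mm and 8.59 degrees, less where a joint would pass 70% of its speed; a pose out of reach is approached as far as the arm can. A call with a gripper value outside its range is refused whole. The fingers move at their own pace and stop on an object; the grip force is fixed at half the most. Time passes only in rows, so rows that repeat a pose let the fingers close, or fill a call up. It gives the time, the measured TCP pose, the force, the opening and the grip force at its end, in the units of the state.
- r.state(): the state, without advancing time (a new reading comes with each control period).
- r.camera(name): name is "scene" or "side" or "wrist"; returns a dict with "image" (420x560x3 uint8, blue, green, red), "fx", "fy", "cx", "cy" (pixels), "cam_to_world" (4x4, takes a point from camera to world coordinates); the wrist camera has in their place "mount" (4x4, takes a point from camera to tool coordinates, whose origin is the TCP and whose axes are the flange's). Camera axes: x right, y down, z forward; pixel columns grow to the right and rows downward; lengths in m; the calibration is good to about 2 mm. A picture is of the moment at which its call begins: read the wrist's pose just before it. There is no depth.
- r.finish_job(): hands the job in; it is judged then, once.
Trained networks look in a picture, given as the dict that the camera call returned (one of the last four; its "shot" number tells which), for a name from the list of things; names that differ only in an ending like _2 or _b are one class to them, and where a whole thing is asked for, a point or a joint stands for the part that bears it (a point fixed in the world has none). Each returns a list of dicts, best first, with "p" (0 to 1); they miss things now and then, are a little off and sometimes report something else, mostly with a low value. They report only what shows in the picture. A call takes as long as a camera call.
- r.trace(thing, picture): "mask" (420x560 bool, what is visible of it) and "extent" ([left, top, right, bottom] in pixels, round what is visible of it).
The state is a dict: "t": time; "joints": joint angles; "joint_velocities": joint speeds; "effort": joint torques, N m; "ee_pos": TCP position; "orientation": TCP orientation; "ft_force": force on the tool from outside, world axes, zero at the start; "moment": the same for the moment, N m; "opening": opening from 0.0 (shut) to 1.0 (fully open); "grasp_force": force on a finger pad.
Only numpy, scipy, OpenCV 4.12 (cv2) and the standard library are available. Lean on these libraries where they do the work, as an engineer would, in place of code of your own. Each camera call takes 0.05 s, during which the arm holds its last target. There are 200 camera calls.

TASK

The steriliser on the bathroom counter is loaded but its door was left standing open. Gently push the door fully shut until it clicks home on its catch, and only then turn the dial on the sloping panel so that its white pointer sits on the green mark. Let go of everything, and leave the duck on top, the soap pump and the mug where they stand, undisturbed.

Things in the scene. Friction and masses are not known exactly. Their poses are not given: they have to be found in the camera images.
- steriliser: White countertop steriliser, fixed, 220 deep (x) x 240 wide (y) x 268 high. Origin: centre of its underside. Its +x runs front to back; the front is x = -110 mm. Above the door a dark control panel with a dial slopes up and back at 35 degrees from horizontal, from the front edge (x -110, z 170) to (x 30, z 268); behind it is a flat roof at z = 268.
- door (a joint): Door angle in rad: 0 = fully shut, seated on the catch; grows as it swings out towards the robot, up to 1.5. A sprung ball catch under a small grey block at the top of the free edge resists from about 0.08 and needs about 6 N there to pass; once passed it draws the door to 0. Elsewhere the door stays where it is left.
- door_hinge (a point): Point on the upright hinge line: the door's left (+y) edge seen from the robot, mid height, mid thickness; at (-117.5, 115, 87) mm from the steriliser's origin. Frame turns with the door: panel (teal frame, dark window, 230 x 150 x 15 thick) runs from y = 0 to -230, z = -75 to 75, outer face x = -7.5. Upright steel bar handle, 90 long, 35 off the face at y = -208.
- door_face (a point): Point on the door's outer face, good for pushing: 140 mm from the hinge line and 45 mm below the door's top edge. Frame as the door's.
- dial (a joint): Dial angle in rad, 0 to 3.054, growing clockwise as seen looking at the panel. It clicks into 8 places 0.436 (25 degrees) apart: 0, 0.436, 0.873, 1.309, 1.745, 2.182, 2.618, 3.054; the green mark is the place at 2.182. A click takes about 0.06 N m.
- dial_grip (a point): Point on the dial's axis at grip height, 37 mm off the panel. Black dial: round skirt of 27 mm radius, on it a bar 50 long, 14 wide, its top 44 mm off the panel. Frame turns with the dial: z is the axis, out of the panel (35 degrees from vertical, leaning to the steriliser's front, towards the robot); the bar lies along x, white pointer at +x.
- green_mark (a point): Centre of the green mark on the dark panel, 49 mm from the dial's axis; the other seven places have thin white marks. Its frame is the panel's: x up the slope, z out of the panel.
- duck: Yellow bath duck, 58 wide, 68 high, standing loose on the steriliser's flat roof behind the panel. Origin: centre of its underside. Leave alone.
- soap_pump: Green soap pump bottle, 62 across, 164 high, standing on the counter on one side of the steriliser. Origin: centre of its underside. Leave alone.
- mug: Blue mug, 76 across, 90 high, with a handle, standing on the counter on the other side of the steriliser. Origin: centre of its underside. Leave alone.

How it is judged:
On the way, in this order (a step that is already met when the one before it is completed fails the run):
1. the door is shut and seated on its catch (value of joint door below 0.03 rad), for 0.2 s.
2. with the door still shut, the dial is clicked onto the green mark (value of joint door below 0.03 rad and value of joint dial between 2.08 and 2.28 rad), for 0.2 s.
At the end, for the whole second after the job is handed in: the door is within 0.03 rad of fully shut (on its catch), the dial is within 0.1 rad of the green mark's place (2.182), and the duck, soap pump and mug stand upright within 20 mm of where they started (all of step 2 and distance of each of duck, soap_pump, mug from where it was at the start of the episode below 0.02 m and angle between each of duck, soap_pump, mug's own z axis and vertical below 0.2 rad); the robot touches nothing.
It fails at once if the door is slammed (faster than 3 rad/s) (velocity of joint door below -3 rad/s).
It fails at once if a bystander is knocked (pushed more than 30 mm or tipped) (distance of any of duck, soap_pump, mug from where it was at the start of the episode above 0.03 m or angle between any of duck, soap_pump, mug's own z axis and vertical above 0.5 rad).
It also fails if it takes over 48 s, if anything falls off the work surface, if the arm or the gripper's body presses on something with over 40 N, if the wrist force passes 120 N, or if a joint passes its speed limit or range.

## Working session

There is one attempt and no reset: what is moved stays moved. The work goes in short steps, Python scripts to look and compute and a tool call to move; the robot and the scene stay as the last step left them, time stands still between calls to the robot, and variables do not carry over. Pictures are saved under pics/ and viewed, at most 10 in all, crops included, and the job is handed in when it is done.

Besides the shell and the picture viewer there is one more tool, called after ">>>" by a JSON object that holds its "method" and its "body", one argument or row to a line. jog_arm: Moves the arm, as the interface text tells. Its arguments: {"type":"object","properties":{"series":{"type":"array"}},"required":["series"]}

```bash
mkdir -p pics; cat > h.py <<'E'
import numpy as np, cv2
from plant import r
def ray(c,u,v):
    M=np.array(c["cam_to_world"]); d=M[:3,:3]@np.array([(u-c["cx"])/c["fx"],(v-c["cy"])/c["fy"],1]); return M[:3,3],d/np.linalg.norm(d)
def proj(c,P,M=None):
    M=np.linalg.inv(np.array(c["cam_to_world"]) if M is None else M); P=np.atleast_2d(P); q=P@M[:3,:3].T+M[:3,3]
    return np.c_[c["fx"]*q[:,0]/q[:,2]+c["cx"],c["fy"]*q[:,1]/q[:,2]+c["cy"]]
E
python3 - <<'E'
from h import *
s=r.state();print(s["ee_pos"],s["orientation"],r.grip_point_offset,s["t"])
ims=[]
for n in ["scene","side"]:
    c=r.camera(n);ims.append(c["image"]);cv2.imwrite(f"pics/{n}0.png",c["image"])
    print(n,c["fx"],c["cx"],c["cy"],np.round(c["cam_to_world"],4).tolist())
    for t in ["steriliser","door","dial","green_mark","duck","soap_pump","mug"]:
        try:
            for d in r.trace(t,c)[:2]:
                ys,xs=np.nonzero(d["mask"]);print(t,round(d["p"],2),d["extent"],xs.mean().round(1),ys.mean().round(1))
        except Exception as e: print(t,e)
E
```

```text
[6.74410469e-01 5.73167790e-06 2.30338042e-01] [-3.13981720e+00  1.54279566e-04  1.57086300e+00] 0.0187 0.0
scene 380.9393848876688 279.6229552817485 210.1351122655049 [[-0.0677, 0.8371, -0.5428, 1.182], [0.9977, 0.0617, -0.0293, 0.074], [0.009, -0.5435, -0.8394, 0.8954], [0.0, 0.0, 0.0, 1.0]]
steriliser 0.8 [141.5, 126.6, 280.0, 297.8] 215.9 227.1
door 0.88 [234.4, 128.4, 283.3, 181.6] 249.3 159.6
dial 0.81 [209.4, 163.0, 235.2, 184.7] 223.1 177.4
green_mark 0.89 [177.1, 163.8, 267.6, 203.5] 217.8 184.5
duck 0.85 [208.6, 182.1, 239.2, 222.0] 223.3 203.9
soap_pump 0.83 [303.9, 188.5, 329.3, 242.6] 316.1 218.5
mug 0.82 [138.9, 183.9, 161.7, 209.6] 147.4 195.7
side 443.7723564169151 280.83468106849114 206.19887986019077 [[-0.8395, -0.321, 0.4383, 0.268], [-0.5432, 0.478, -0.6903, 0.7586], [0.0121, -0.8176, -0.5757, 0.7645], [0.0, 0.0, 0.0, 1.0]]
steriliser 0.61 [242.0, 134.3, 420.0, 271.5] 319.0 213.7
door 0.83 [317.3, 215.4, 416.3, 276.0] 364.6 244.0
dial 0.68 [310.7, 157.5, 325.5, 173.2] 319.0 167.4
green_mark 0.73 [279.2, 147.1, 355.7, 207.6] 318.0 176.4
duck 0.77 [265.5, 120.5, 293.4, 150.6] 277.0 132.2
soap_pump 0.96 [266.9, 235.6, 291.8, 301.7] 279.1 272.2
mug 0.66 [363.8, 178.7, 380.0, 217.7] 370.6 198.5
```

View pics/scene0.png

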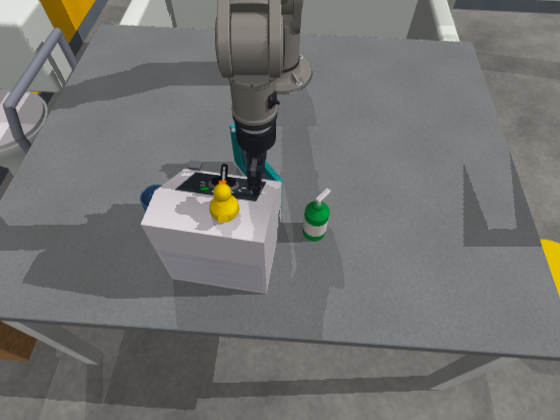

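View pics/side0.png

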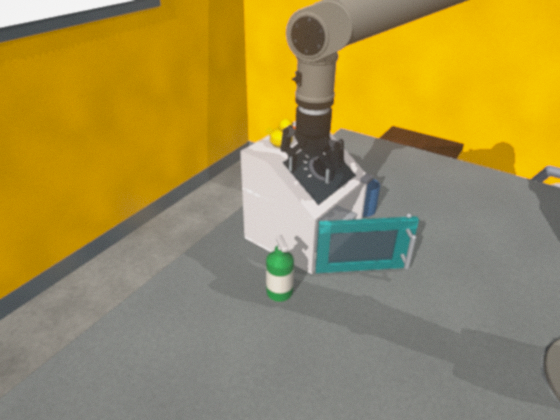

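```bash
python3 - <<'E'
import cv2,numpy as np
a=cv2.imread("pics/scene0.png")[110:310,130:340];b=cv2.imread("pics/side0.png")[110:310,235:430]
f=lambda i:cv2.resize(i,(400,400),interpolation=cv2.INTER_CUBIC)
a=cv2.resize(a[:,:200],(400,400),interpolation=3);b=cv2.resize(np.pad(b,((0,0),(0,5),(0,0))),(400,400),interpolation=3)
cv2.imwrite("pics/z.png",np.hstack([a,b]))
E
```

```text
(no output)
```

View pics/z.png

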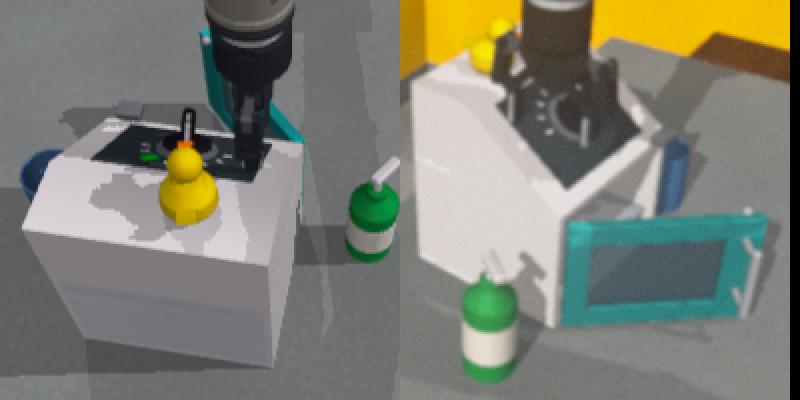

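```bash
python3 - <<'E'
from h import *
from scipy.optimize import least_squares
sc=r.camera("scene");sd=r.camera("side")
S=[((110,-120,268),(142,225)),((110,120,268),(265.5,242.5)),((110,-120,0),(172.5,278.5)),((110,120,0),(266,292.5)),((-110,120,170),(281.5,181)),((-110,-120,170),(184,169))]
D=[((110,120,268),(241.5,152.5)),((110,120,0),(244,240)),((-110,120,170),(316,212.5)),((-110,120,0),(313.5,271)),((-110,-120,170),(365,177.5))]
DS=[((0,-230,75),(231.5,125))]; DD=[((0,-230,75),(418,217.5)),((0,-230,-75),(416.5,269))]
def W(p,P):
    c,s=np.cos(p[2]),np.sin(p[2]);P=np.array(P,float)/1000
    return P@np.array([[c,-s,0],[s,c,0],[0,0,1]]).T+[p[0],p[1],0]
def dr(p,P):
    a=-p[3];c,s=np.cos(a),np.sin(a);return np.array(P,float)@np.array([[c,-s,0],[s,c,0],[0,0,1]]).T+[-117.5,115,87]
def f(p):
    o=[]
    for c,A,B in((sc,S,DS),(sd,D,DD)):
        o+=[proj(c,W(p,[a for a,_ in A]))-[b for _,b in A], proj(c,W(p,dr(p,[a for a,_ in B])))-[b for _,b in B]]
    return np.vstack(o).ravel()
s=least_squares(f,[.8,0,0,1.],loss="soft_l1");p=s.x;print(p);print(s.fun.reshape(-1,2).round(1).tolist())
print("door_face",W(p,dr(p,[[-7.5,-140,30]])))
print("free edge",W(p,dr(p,[[0,-230,75],[0,-230,-75]])))
n=np.array([-np.sin(np.radians(35)),0,np.cos(np.radians(35))])
np.save("p.npy",p)
E
```

```text
[ 0.72827466 -0.08145801 -0.0754571   0.83161761]
[[-1.1, -0.2], [-0.4, -1.3], [0.3, 1.1], [1.6, 0.6], [-0.4, -0.8], [-0.5, -0.5], [-0.0, -2.1], [-1.7, -0.9], [-0.1, -0.1], [-0.4, 7.2], [-1.9, 4.1], [1.9, -1.6], [0.9, 0.8], [-9.1, -2.2]]
door_face [[ 0.50487926 -0.03826703  0.117     ]]
free edge [[ 0.4386062  -0.09961955  0.162     ]
 [ 0.4386062  -0.09961955  0.012     ]]
```

>>> {"method": "jog_arm", "body": {
  "series": [
    {"xyz":[0,0,0.04],"delta_rot":[0,0,0],"claw":1},
    {"xyz":[-0.03,0,0.06],"delta_rot":[0,0,0],"claw":1},
    {"xyz":[-0.075,0.01,0.06],"delta_rot":[0,0,0],"claw":1},
    {"xyz":[-0.12,0.02,0.06],"delta_rot":[0,0,0],"claw":1},
    {"xyz":[-0.16,0.03,0.06],"delta_rot":[0,0,0],"claw":1},
    {"xyz":[-0.195,0.035,0.06],"delta_rot":[0,0,0],"claw":1},
    {"xyz":[-0.195,0.035,0.06],"delta_rot":[0,0,0],"claw":1},
    {"xyz":[-0.195,0.035,0.06],"delta_rot":[0,0,0],"claw":1}
  ]
}}

```text
t: 1.7
ee_pos: [0.4802, 0.0351, 0.292]
orientation: [3.14, -0.0, 1.571]
ft_force: [1.1, -0.3, 0.5]
opening: 0.001
grasp_force: 0.0
```

```bash
python3 - <<'E'
from h import *
for n in ["scene","wrist"]:
    c=r.camera(n); cv2.imwrite(f"pics/{n}1.png",c["image"])
    if n=="wrist": print(np.round(c["mount"],3).tolist(),c["fx"],r.state()["ee_pos"])
    for t in ["dial","green_mark","door"]:
        for d in r.trace(t,c)[:1]:
            ys,xs=np.nonzero(d["mask"]);print(n,t,round(d["p"],2),d["extent"],xs.mean(),ys.mean())
a=cv2.imread("pics/scene1.png")[110:260,130:330];b=cv2.imread("pics/wrist1.png")
cv2.imwrite("pics/z1.png",np.hstack([cv2.resize(a,(400,300),interpolation=3),cv2.resize(b,(400,300))]))
E
```

```text
scene dial 0.72 [209.6, 164.5, 233.5, 186.0] 223.6829268292683 176.7560975609756
scene green_mark 0.94 [178.1, 163.2, 267.4, 204.3] 221.6366047745358 184.7553050397878
scene door 0.74 [231.8, 125.1, 278.4, 181.8] 249.899926953981 156.5164353542732
[[-0.0, -0.954, -0.3, 0.077], [1.0, -0.0, 0.001, 0.001], [-0.001, -0.3, 0.954, -0.142], [0.0, 0.0, 0.0, 1.0]] 363.4801010777408 [0.4809489  0.03479169 0.2911285 ]
wrist dial 0.56 [523.6, 333.7, 557.5, 406.5] 542.8598298253471 369.4079713390058
wrist green_mark 0.69 [458.1, 232.0, 560.0, 413.7] 519.0810132538625 316.8648733432672
wrist door 0.69 [220.2, 142.0, 465.1, 298.9] 355.55794477138977 217.23532518484987
```

View pics/z1.png

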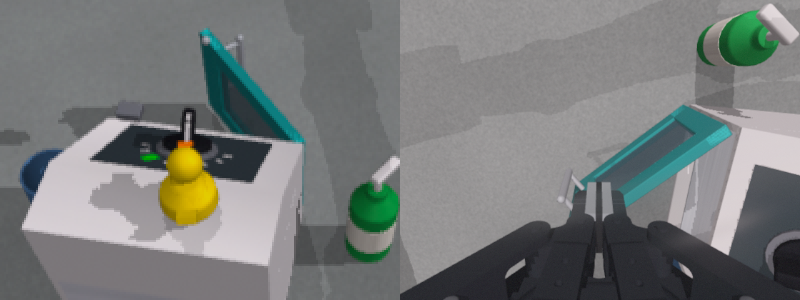

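>>> {"method": "jog_arm", "body": {
  "series": [
    {"xyz":[0,0,-0.035],"delta_rot":[0,0,0],"claw":1},
    {"xyz":[0,0,-0.075],"delta_rot":[0,0,0],"claw":1},
    {"xyz":[0,0,-0.115],"delta_rot":[0,0,0],"claw":1},
    {"xyz":[0,0,-0.15],"delta_rot":[0,0,0],"claw":1},
    {"xyz":[0,0,-0.175],"delta_rot":[0,0,0],"claw":1},
    {"xyz":[0.006,-0.018,-0.175],"delta_rot":[0,0,0],"claw":1},
    {"xyz":[0.014,-0.036,-0.175],"delta_rot":[0,0,0],"claw":1},
    {"xyz":[0.02,-0.048,-0.175],"delta_rot":[0,0,0],"claw":1}
  ]
}}

```text
t: 2.9
ee_pos: [0.5006, -0.014, 0.1162]
orientation: [-3.141, 0.0, 1.57]
ft_force: [-1.2, 3.4, 8.3]
opening: -0.001
grasp_force: 0.0
```

>>> {"method": "jog_arm", "body": {
  "series": [
    {"xyz":[0.004,-0.008,0],"delta_rot":[0,0,0],"claw":1},
    {"xyz":[0.0095,-0.0165,0],"delta_rot":[0,-2,0],"claw":1},
    {"xyz":[0.015,-0.025,0],"delta_rot":[0,-4,0],"claw":1},
    {"xyz":[0.0215,-0.0325,0],"delta_rot":[0,-6,0],"claw":1},
    {"xyz":[0.028,-0.04,0],"delta_rot":[0,-8,0],"claw":1},
    {"xyz":[0.0355,-0.0465,0],"delta_rot":[0,-10,0],"claw":1},
    {"xyz":[0.043,-0.052,0],"delta_rot":[0,-12,0],"claw":1},
    {"xyz":[0.0515,-0.057,0],"delta_rot":[0,-14,0],"claw":1}
  ]
}}

```text
t: 3.7
ee_pos: [0.5517, -0.0694, 0.1164]
orientation: [2.896, -0.001, 1.572]
ft_force: [-1.6, 2.5, 0.6]
opening: -0.0
grasp_force: 1.2
```

>>> {"method": "jog_arm", "body": {
  "series": [
    {"xyz":[0.0045,-0.003,0],"delta_rot":[0,-2,0],"claw":1},
    {"xyz":[0.0085,-0.0056,0],"delta_rot":[0,-4,0],"claw":1},
    {"xyz":[0.0125,-0.008,0],"delta_rot":[0,-6,0],"claw":1},
    {"xyz":[0.0165,-0.0095,0],"delta_rot":[0,-8,0],"claw":1},
    {"xyz":[0.0205,-0.011,0],"delta_rot":[0,-10,0],"claw":1},
    {"xyz":[0.0235,-0.012,0],"delta_rot":[0,-10,0],"claw":1},
    {"xyz":[0.0265,-0.013,0],"delta_rot":[0,-10,0],"claw":1},
    {"xyz":[0.0295,-0.0135,0],"delta_rot":[0,-10,0],"claw":1}
  ]
}}

```text
t: 4.5
ee_pos: [0.5813, -0.0837, 0.1163]
orientation: [2.723, -0.0, 1.571]
ft_force: [-0.3, -0.4, -0.9]
opening: 0.002
grasp_force: 0.5
```

>>> {"method": "jog_arm", "body": {
  "series": [
    {"xyz":[0.002,0,0],"delta_rot":[0,0,0],"claw":1},
    {"xyz":[0.004,0,0],"delta_rot":[0,0,0],"claw":1},
    {"xyz":[0.006,0,0],"delta_rot":[0,0,0],"claw":1},
    {"xyz":[0.008,-0.001,0],"delta_rot":[0,0,0],"claw":1},
    {"xyz":[0.01,-0.001,0],"delta_rot":[0,0,0],"claw":1},
    {"xyz":[0.0115,-0.001,0],"delta_rot":[0,0,0],"claw":1},
    {"xyz":[0.012,-0.001,0],"delta_rot":[0,0,0],"claw":1},
    {"xyz":[0.012,-0.001,0],"delta_rot":[0,0,0],"claw":1}
  ]
}}

```text
t: 5.3
ee_pos: [0.5939, -0.0843, 0.1167]
orientation: [2.721, -0.0, 1.571]
ft_force: [0.3, 0.4, 0.7]
opening: -0.002
grasp_force: 0.0
```

```bash
python3 - <<'E'
from h import *
print(r.state()["ft_force"])
c=r.camera("side");cv2.imwrite("pics/side2.png",c["image"]);a=c["image"][110:310,235:435]
d=r.camera("scene")["image"][110:310,130:330]
cv2.imwrite("pics/z2.png",np.hstack([cv2.resize(a,(400,400),interpolation=3),cv2.resize(d,(400,400),interpolation=3)]))
E
```

```text
[0.30549232 0.36871164 0.67993142]
```

View pics/z2.png

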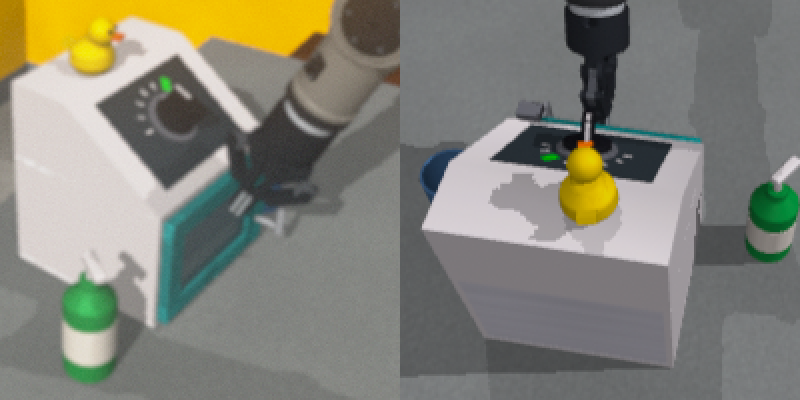

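>>> {"method": "jog_arm", "body": {
  "series": [
    {"xyz":[0.001,0,0],"delta_rot":[0,0,0],"claw":1},
    {"xyz":[0.002,0,0],"delta_rot":[0,0,0],"claw":1},
    {"xyz":[0.003,0,0],"delta_rot":[0,0,0],"claw":1},
    {"xyz":[0.004,0,0],"delta_rot":[0,0,0],"claw":1},
    {"xyz":[0.005,0,0],"delta_rot":[0,0,0],"claw":1},
    {"xyz":[0.006,0,0],"delta_rot":[0,0,0],"claw":1},
    {"xyz":[0.007,0,0],"delta_rot":[0,0,0],"claw":1},
    {"xyz":[0.008,0,0],"delta_rot":[0,0,0],"claw":1}
  ]
}}

```text
t: 6.2
ee_pos: [0.5953, -0.0843, 0.114]
orientation: [2.734, -0.001, 1.571]
ft_force: [-24.3, 1.9, 19.3]
opening: -0.001
grasp_force: 12.3
```

>>> {"method": "jog_arm", "body": {
  "series": [
    {"xyz":[-0.01,0,0],"delta_rot":[0,0,0],"claw":1},
    {"xyz":[-0.03,0,0],"delta_rot":[0,0,0],"claw":1},
    {"xyz":[-0.05,0,0.01],"delta_rot":[0,0,0],"claw":1},
    {"xyz":[-0.06,0,0.05],"delta_rot":[0,0,0],"claw":1},
    {"xyz":[-0.06,0,0.1],"delta_rot":[0,0,0],"claw":1},
    {"xyz":[-0.06,0,0.15],"delta_rot":[0,-4,0],"claw":0},
    {"xyz":[-0.06,0,0.19],"delta_rot":[0,-8,0],"claw":-1},
    {"xyz":[-0.06,0,0.22],"delta_rot":[0,-11,0],"claw":-1}
  ]
}}

```text
t: 7.0
ee_pos: [0.5415, -0.0846, 0.34]
orientation: [2.524, 0.0, 1.571]
ft_force: [0.9, 0.0, -0.6]
opening: 0.509
grasp_force: 0.0
```

```bash
python3 - <<'E'
from h import *
d=r.camera("scene")["image"][110:310,130:330]
s=r.state();c=r.camera("wrist");np.savez("w3.npz",ee=s["ee_pos"],o=s["orientation"],m=c["mount"],k=[c["fx"],c["fy"],c["cx"],c["cy"]])
w=c["image"];cv2.imwrite("pics/w3.png",w)
print(s["ee_pos"],s["orientation"],s["joints"])
for t in ["dial","green_mark"]:
    for q in r.trace(t,c)[:1]:
        ys,xs=np.nonzero(q["mask"]);print(t,q["p"],q["extent"],xs.mean(),ys.mean())
sd=r.camera("side")["image"][110:310,235:435]
R=lambda i:cv2.resize(i,(240,240),interpolation=3)
cv2.imwrite("pics/z3.png",np.hstack([cv2.resize(w,(560,420)),np.pad(np.vstack([R(d),R(sd)])[:420],((0,0),(0,0),(0,0)))]))
E
```

```text
[ 0.54245361 -0.0850446   0.34405643] [2.51644384e+00 9.70101697e-04 1.56992269e+00] [ 0.12975586 -0.11521684 -0.06043905  2.1611448  -0.09912375  0.47320972
  0.14064848]
dial 0.74 [299.5, 137.0, 369.1, 198.8] 330.85561139028476 168.7430485762144
green_mark 0.81 [251.4, 63.7, 413.1, 258.6] 328.3115750831708 159.84975717945775
```

View pics/z3.png

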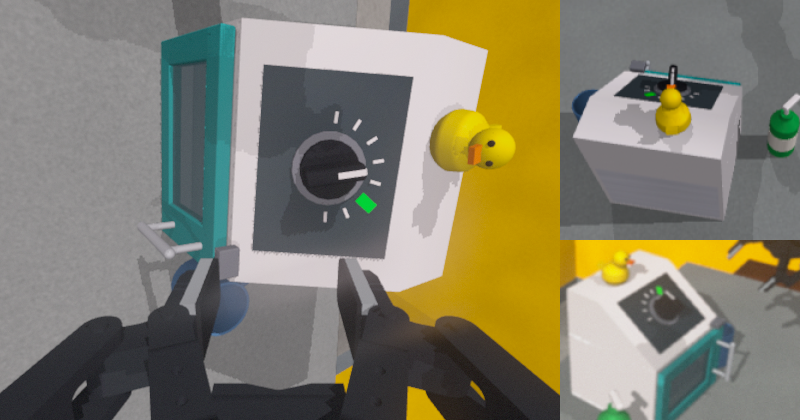

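```bash
cat >> h.py <<'E'
from scipy.spatial.transform import Rotation as Ro
from scipy.optimize import least_squares
def wristcam():
    s=r.state();c=r.camera("wrist");T=np.eye(4);T[:3,:3]=Ro.from_euler("xyz",s["orientation"]).as_matrix();T[:3,3]=s["ee_pos"]
    c["cam_to_world"]=T@np.array(c["mount"]);return s,c
def st(p):
    c,s=np.cos(p[2]),np.sin(p[2]);return np.array([[c,-s,0],[s,c,0],[0,0,1]]),np.array([p[0],p[1],0])
E
python3 - <<'E'
from h import *
p=np.load("p.npy");Rs,t=st(p[:3])
s,c=wristcam();cv2.imwrite("pics/w4.png",c["image"])
for th in (0,.04,.08):
    R=Ro.from_euler("z",-th).as_matrix();P=np.array([[-7.5,0,75],[7.5,0,75],[-7.5,-230,75],[7.5,-230,75]])@R.T+[-117.5,115,87]
    print(th,proj(c,P/1000@Rs.T+t).round(0).tolist())
F=np.array([[-110,120,170],[-110,-120,170],[30,120,268],[30,-120,268]])/1000
print("panel",proj(c,F@Rs.T+t).round(0).tolist())
a=np.radians(35);up=Rs@[np.cos(a),0,np.sin(a)];n=Rs@[-np.sin(a),0,np.cos(a)];ly=np.cross(n,up);o=Rs@[-.11,0,.17]+t
m=[(337,117),(357,125),(372,140),(378,161),(375,183),(366,203),(347,213),(325,217)]
Q=[]
for u,v in m:
    C,d=ray(c,u,v);Q.append(C+d*((o-C)@n)/(d@n)-o)
Q=np.array(Q);q=np.c_[Q@up,Q@ly]*1000
th=lambda x:x[2]-np.radians(25)*np.arange(8)
f=least_squares(lambda x:(np.c_[x[0]+x[3]*np.cos(th(x)),x[1]+x[3]*np.sin(th(x))]-q).ravel(),[85,0,1.4,49])
print(f.x,f.fun.reshape(-1,2).round(1).tolist())
A=o+up*f.x[0]/1000+ly*f.x[1]/1000;print("dial axis on panel",A,"grip",A+.037*n,"n",n)
# pointer line at height 44
l=[]
for u,v in[(338,177),(367,173)]:
    C,d=ray(c,u,v);x=C+d*((A+.044*n-C)@n)/(d@n)-A;l.append([x@up*1000,x@ly*1000])
l=np.array(l);print(l,np.degrees(np.arctan2(*(l[1]-l[0])[::-1])), "marks deg",np.degrees(th(f.x)).round(0))
print(s["ee_pos"],s["orientation"],s["opening"],s["t"])
E
```

```text
0 [[227.0, 25.0], [243.0, 28.0], [221.0, 282.0], [235.0, 279.0]]
0.04 [[227.0, 24.0], [243.0, 28.0], [213.0, 284.0], [226.0, 281.0]]
0.08 [[227.0, 24.0], [243.0, 29.0], [204.0, 285.0], [218.0, 283.0]]
panel [[248.0, 20.0], [239.0, 287.0], [456.0, 34.0], [411.0, 296.0]]
[77.04323174  2.02005654  1.52183664 45.67951752] [[-0.8, -0.3], [0.1, 0.2], [0.4, -0.5], [0.9, -0.3], [0.9, 0.1], [-1.7, 1.5], [-0.4, -0.5], [0.5, -0.3]]
dial axis on panel [ 0.68167049 -0.07590888  0.21419018] grip [ 0.66050855 -0.07430903  0.24449881] n [-0.5719443   0.04323936  0.81915204]
[[ 1.49477523  1.08809271]
 [23.81631494  5.64409589]] 11.53606691939901 marks deg [ 87.  62.  37.  12. -13. -38. -63. -88.]
[ 0.54065253 -0.08444449  0.33553678] [2.53199193e+00 7.29186378e-06 1.57089472e+00] 0.9263231627103032 7.25
```

```bash
python3 - <<'E'
from h import *
im=cv2.imread("pics/w4.png");h=cv2.cvtColor(im,cv2.COLOR_BGR2HSV)
for nm,m in(("w",(h[...,2]>130)&(h[...,1]<70)),("g",(h[...,0]>45)&(h[...,0]<75)&(h[...,1]>120)&(h[...,2]>100)),("teal",(h[...,0]>80)&(h[...,0]<100)&(h[...,1]>120)&(h[...,2]>60))):
    n,l,s,ce=cv2.connectedComponentsWithStats(m.astype(np.uint8))
    print(nm,[(s[i].tolist(),ce[i].round(1).tolist()) for i in range(1,n) if s[i,4]>(8 if nm!="teal" else 500) and (nm!="w" or s[i,4]<400)])
cv2.imwrite("pics/w4z.png",cv2.resize(im[10:310,140:460],(800,600)[:2] if 0 else (640,600),interpolation=3))
E
```

```text
w [([103, 0, 4, 3, 10], [104.5, 1.0]), ([160, 1, 4, 5, 13], [161.9, 3.2]), ([165, 0, 13, 14, 75], [171.5, 5.5]), ([345, 113, 6, 12, 51], [347.7, 118.5]), ([364, 121, 10, 12, 58], [368.8, 126.3]), ([354, 137, 23, 29, 187], [365.8, 149.1]), ([379, 138, 11, 10, 51], [384.0, 142.5]), ([303, 150, 14, 31, 152], [307.7, 162.1]), ([385, 161, 12, 6, 55], [390.5, 163.5]), ([350, 171, 31, 12, 215], [364.8, 176.8]), ([382, 183, 12, 6, 48], [387.3, 185.3]), ([357, 185, 17, 17, 66], [365.3, 192.4]), ([354, 211, 7, 11, 47], [356.7, 216.1]), ([334, 215, 4, 11, 41], [335.5, 219.9]), ([251, 290, 6, 16, 20], [254.2, 296.8]), ([178, 316, 7, 12, 38], [181.1, 321.9]), ([71, 406, 33, 14, 326], [88.0, 414.0])]
g [([366, 196, 23, 21, 256], [377.1, 205.9])]
teal [([170, 24, 76, 254, 10346], [210.0, 138.0])]
```

View pics/w4z.png

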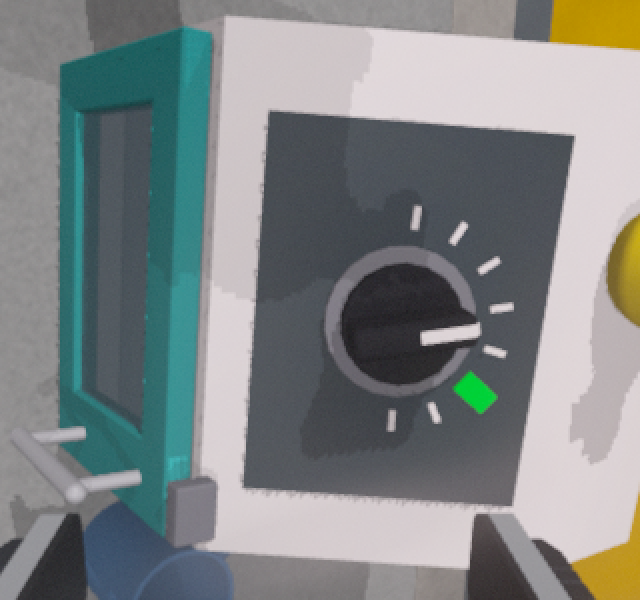

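```bash
python3 - <<'E'
from h import *
s,c=wristcam();cv2.imwrite("pics/w5.png",c["image"]);print(s["ee_pos"],np.abs(c["image"].astype(int)-cv2.imread("pics/w4.png")).mean(), s["t"])
p0=np.load("p.npy")
B=[((-110,120,170),(252,18)),((-110,-120,170),(246.5,284))]
D=[((-7.5,0,75),(231.5,25)),((7.5,0,75),(245.5,26.5)),((-7.5,-230,75),(222.5,277.5)),((-7.5,0,-75),(170,42.5))]
def f(p):
    Rs,t=st(p);R=Ro.from_euler("z",-p[3]).as_matrix()
    P=np.vstack([[a for a,_ in B],np.array([a for a,_ in D])@R.T+[-117.5,115,87]])/1000
    return (proj(c,P@Rs.T+t)-[b for _,b in B+D]).ravel()
x=least_squares(f,[*p0[:3],0]);print(x.x,x.fun.reshape(-1,2).round(1).tolist())
p=(x.x[:3]+p0[:3])/2
for p in (x.x[:3],p0[:3]):
    Rs,t=st(p);a=np.radians(35);up=Rs@[np.cos(a),0,np.sin(a)];n=Rs@[-np.sin(a),0,np.cos(a)];ly=np.cross(n,up);o=Rs@[-.11,0,.17]+t
    m=[(347.7,118.5),(368.8,126.3),(384,142.5),(390.5,163.5),(387.3,185.3),(377.1,205.9),(356.7,216.1),(335.5,219.9)]
    q=[]
    for u,v in m:
        C,d=ray(c,u,v);Q=C+d*((o-C)@n)/(d@n)-o;q.append([Q@up*1000,Q@ly*1000])
    th=lambda x:x[2]-np.radians(25)*np.arange(8)
    g=least_squares(lambda x:(np.c_[x[0]+x[3]*np.cos(th(x)),x[1]+x[3]*np.sin(th(x))]-q).ravel(),[85,0,1.4,49]).x
    A=o+up*g[0]/1000+ly*g[1]/1000;print(g,"axis",A,"grip",A+.037*n,"n",n)
E
```

```text
[ 0.54062901 -0.08435553  0.33494985] 5.093248299319728 7.3
[ 0.73411    -0.07756912 -0.05308903  0.02822782] [[0.1, 0.3], [-0.2, -0.6], [-0.4, -1.8], [1.5, 0.1], [0.7, 3.0], [-1.0, -0.4]]
[82.23746714 -3.27556974  1.50380891 47.15670767] axis [ 0.69136124 -0.07857769  0.21716947] grip [ 0.67016881 -0.07745155  0.2474781 ] n [-0.57276833  0.03043632  0.81915204]
[86.2997187   0.73380393  1.51940107 46.61084176] axis [ 0.68913442 -0.07776308  0.21949949] grip [ 0.66797248 -0.07616323  0.24980811] n [-0.5719443   0.04323936  0.81915204]
```

>>> {"method": "jog_arm", "body": {
  "series": [
    {"xyz":[-0.005,-0.02,-0.03],"delta_rot":[0,0,0],"claw":1},
    {"xyz":[-0.01,-0.035,-0.07],"delta_rot":[0,0,0],"claw":1},
    {"xyz":[-0.01,-0.042,-0.12],"delta_rot":[0,0,0],"claw":1},
    {"xyz":[-0.01,-0.042,-0.165],"delta_rot":[0,0,0],"claw":1},
    {"xyz":[-0.01,-0.042,-0.2],"delta_rot":[0,0,0],"claw":1},
    {"xyz":[0,-0.042,-0.22],"delta_rot":[0,0,0],"claw":1},
    {"xyz":[0.02,-0.042,-0.22],"delta_rot":[0,0,0],"claw":1},
    {"xyz":[0.035,-0.042,-0.22],"delta_rot":[0,0,0],"claw":1}
  ]
}}

```text
t: 8.15
ee_pos: [0.5801, -0.1321, 0.1368]
orientation: [2.581, -0.007, 1.588]
ft_force: [0.8, 0.2, 1.2]
opening: -0.002
grasp_force: 0.0
```

>>> {"method": "jog_arm", "body": {
  "series": [
    {"xyz":[0.005,0,0],"delta_rot":[0,0,0],"claw":1},
    {"xyz":[0.01,0,0],"delta_rot":[0,0,0],"claw":1},
    {"xyz":[0.013,0,0],"delta_rot":[0,0,0],"claw":1},
    {"xyz":[0.015,0,0],"delta_rot":[0,0,0],"claw":1},
    {"xyz":[0.017,0,0],"delta_rot":[0,0,0],"claw":1},
    {"xyz":[0.019,0,0],"delta_rot":[0,0,0],"claw":1},
    {"xyz":[0.021,0,0],"delta_rot":[0,0,0],"claw":1},
    {"xyz":[0.022,0,0],"delta_rot":[0,0,0],"claw":1}
  ]
}}

```text
t: 8.95
ee_pos: [0.5936, -0.133, 0.1388]
orientation: [2.582, -0.016, 1.576]
ft_force: [-64.0, 5.9, 49.4]
opening: -0.001
grasp_force: 32.1
```

>>> {"method": "jog_arm", "body": {
  "series": [
    {"xyz":[-0.03,0,0],"delta_rot":[0,0,0],"claw":1},
    {"xyz":[-0.06,0.01,0.01],"delta_rot":[0,0,0],"claw":1},
    {"xyz":[-0.065,0.03,0.05],"delta_rot":[0,0,0],"claw":1},
    {"xyz":[-0.065,0.05,0.1],"delta_rot":[0,0,0],"claw":1},
    {"xyz":[-0.06,0.05,0.15],"delta_rot":[-4.5,0.3,6.5],"claw":1},
    {"xyz":[-0.05,0.05,0.19],"delta_rot":[-9,0.6,13],"claw":0},
    {"xyz":[-0.03,0.05,0.2],"delta_rot":[-13.5,0.9,19.5],"claw":-1},
    {"xyz":[0,0.05,0.2],"delta_rot":[-18,1.2,26],"claw":-1}
  ]
}}

```text
t: 9.75
ee_pos: [0.5733, -0.0827, 0.2918]
orientation: [2.619, 0.169, 1.884]
ft_force: [1.7, 0.5, -0.4]
opening: 0.505
grasp_force: 0.0
```

```bash
cat > tgt.py <<'E'
from h import *
import sys
A=np.array([.690,-.078,.2185]);n=np.array([-.5724,.037,.819]);n/=np.linalg.norm(n)
up=np.array([np.cos(.064),-np.sin(.064),0]);up-=up@n*n;up/=np.linalg.norm(up);ly=np.cross(n,up)
h,ang=float(sys.argv[1]),np.radians(float(sys.argv[2]))
y=np.cos(ang)*up+np.sin(ang)*ly;R=np.c_[np.cross(y,-n),y,-n]
s=r.state();dR=Ro.from_matrix(R)*Ro.from_euler("xyz",s["orientation"]).inv()
print("t",s["t"],"shift",(A+h*n-s["ee_pos"]).round(4),"rot",np.degrees(dR.as_rotvec()).round(1),"j",np.round(s["joints"],2),s["ft_force"].round(1) if hasattr(s["ft_force"],"round") else s["ft_force"])
E
python3 tgt.py .09 102
```

```text
t 9.75 shift [0.0651 0.008  0.0004] rot [-45.1  -2.2  64.6] j [-0.67 -0.02  0.74  2.16 -0.09  0.45  0.51] [ 1.7  0.5 -0.4]
```

>>> {"method": "jog_arm", "body": {
  "series": [
    {"xyz":[0.01,0.001,0.01],"delta_rot":[-4.6,-0.2,6.5],"claw":-1},
    {"xyz":[0.02,0.002,0.01],"delta_rot":[-9.1,-0.4,13.1],"claw":-1},
    {"xyz":[0.03,0.003,0.01],"delta_rot":[-13.7,-0.7,19.6],"claw":-1},
    {"xyz":[0.04,0.004,0.01],"delta_rot":[-18.2,-0.9,26.2],"claw":-1},
    {"xyz":[0.05,0.006,0.01],"delta_rot":[-22.8,-1.1,32.7],"claw":-1},
    {"xyz":[0.055,0.007,0.01],"delta_rot":[-27.4,-1.3,39.2],"claw":-1},
    {"xyz":[0.06,0.008,0.01],"delta_rot":[-32,-1.6,45.8],"claw":-1},
    {"xyz":[0.065,0.008,0.005],"delta_rot":[-36.5,-1.8,52.3],"claw":-1}
  ]
}}

```text
t: 10.55
ee_pos: [0.6424, -0.0744, 0.2999]
orientation: [3.099, 0.598, 3.019]
ft_force: [0.6, -0.3, 1.2]
opening: 0.999
grasp_force: 0.0
```

```bash
python3 tgt.py .09 102
```

```text
t 10.55 shift [-0.0039 -0.0003 -0.0077] rot [-8.9 -0.2 11.8] j [-0.57  0.11  0.64  2.06 -0.16  0.4   1.63] [ 0.6 -0.3  1.2]
```

>>> {"method": "jog_arm", "body": {
  "series": [
    {"xyz":[-0.002,0,-0.004],"delta_rot":[-4.5,-0.1,5.9],"claw":-1},
    {"xyz":[-0.004,0,-0.008],"delta_rot":[-8.9,-0.2,11.8],"claw":-1},
    {"xyz":[-0.004,0,-0.008],"delta_rot":[-8.9,-0.2,11.8],"claw":-1},
    {"xyz":[-0.004,0,-0.008],"delta_rot":[-8.9,-0.2,11.8],"claw":-1},
    {"xyz":[-0.004,0,-0.008],"delta_rot":[-8.9,-0.2,11.8],"claw":-1},
    {"xyz":[-0.004,0,-0.008],"delta_rot":[-8.9,-0.2,11.8],"claw":-1},
    {"xyz":[-0.004,0,-0.008],"delta_rot":[-8.9,-0.2,11.8],"claw":-1},
    {"xyz":[-0.004,0,-0.008],"delta_rot":[-8.9,-0.2,11.8],"claw":-1}
  ]
}}

```text
t: 11.35
ee_pos: [0.6387, -0.0746, 0.2912]
orientation: [-2.999, 0.595, -2.958]
ft_force: [-0.2, -0.5, 0.3]
opening: 1.0
grasp_force: 0.0
```

```bash
python3 tgt.py .09 102; python3 - <<'E'
from h import *
s,c=wristcam();im=c["image"].copy()
A=np.array([.690,-.078,.2185]);n=np.array([-.5724,.037,.819])
for h,col in((0,(0,0,255)),(.044,(0,255,255))):
    q=proj(c,A+h*n)[0];print(h,q);cv2.drawMarker(im,tuple(int(v) for v in q),col,0,10,1)
sd=r.camera("side")["image"][110:310,235:435]
cv2.imwrite("pics/w6.png",np.hstack([im,np.pad(cv2.resize(sd,(240,240),interpolation=3),((0,180),(0,0),(0,0)))]))
E
```

```text
t 11.35 shift [-0.0002 -0.0001  0.0011] rot [-0.1 -0.   0.3] j [-0.55  0.11  0.6   2.09 -0.11  0.36  1.83] [-0.2 -0.5  0.3]
0 [278.19037054 209.44887786]
0.044 [278.06002546 234.40759538]
```

View pics/w6.png

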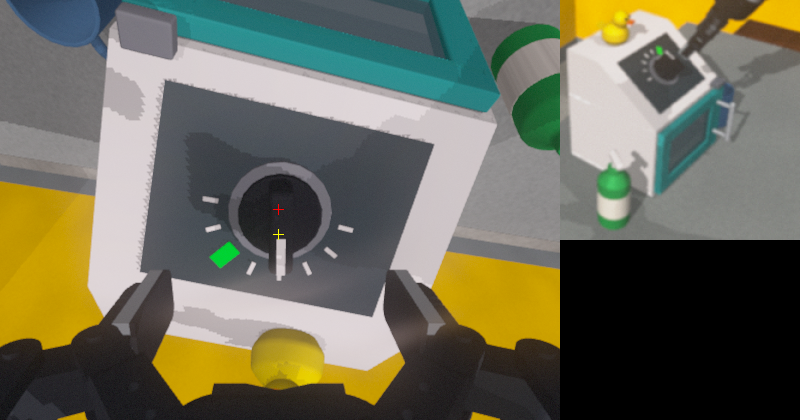

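>>> {"method": "jog_arm", "body": {
  "series": [
    {"xyz":[0.007,-0.0005,-0.01],"delta_rot":[0,0,0],"claw":-1},
    {"xyz":[0.014,-0.001,-0.02],"delta_rot":[0,0,0],"claw":-1},
    {"xyz":[0.021,-0.0015,-0.03],"delta_rot":[0,0,0],"claw":-1},
    {"xyz":[0.027,-0.002,-0.039],"delta_rot":[0,0,0],"claw":-1},
    {"xyz":[0.032,-0.002,-0.046],"delta_rot":[0,0,0],"claw":-1},
    {"xyz":[0.036,-0.0025,-0.051],"delta_rot":[0,0,0],"claw":-1},
    {"xyz":[0.04,-0.0025,-0.057],"delta_rot":[0,0,0],"claw":-1},
    {"xyz":[0.04,-0.0025,-0.057],"delta_rot":[0,0,0],"claw":-1}
  ]
}}

```text
t: 12.25
ee_pos: [0.6786, -0.0771, 0.2333]
orientation: [-2.999, 0.594, -2.958]
ft_force: [0.8, -0.6, 0.2]
opening: 1.0
grasp_force: 0.0
```

>>> {"method": "jog_arm", "body": {
  "series": [
    {"xyz":[0,0,0],"delta_rot":[0,0,0],"claw":0},
    {"xyz":[0,0,0],"delta_rot":[0,0,0],"claw":0.4},
    {"xyz":[0,0,0],"delta_rot":[0,0,0],"claw":0.7},
    {"xyz":[0,0,0],"delta_rot":[0,0,0],"claw":1},
    {"xyz":[0,0,0],"delta_rot":[0,0,0],"claw":1},
    {"xyz":[0,0,0],"delta_rot":[0,0,0],"claw":1},
    {"xyz":[0,0,0],"delta_rot":[0,0,0],"claw":1},
    {"xyz":[0,0,0],"delta_rot":[0,0,0],"claw":1}
  ]
}}

```text
t: 13.05
ee_pos: [0.6784, -0.0763, 0.2344]
orientation: [-3.0, 0.595, -2.958]
ft_force: [-5.2, 2.8, 4.9]
opening: 0.15
grasp_force: 58.5
```

```bash
python3 tgt.py .0195 102;python3 tgt.py .0195 52; python3 -c "
from plant import r;s=r.state();print(s['opening'],s['grasp_force'],s['moment'])"
```

```text
t 13.05 shift [ 0.0005 -0.0009  0.0001] rot [-0.1 -0.1  0.3] j [-0.37  0.26  0.44  2.06 -0.35  0.25  2.05] [-5.2  2.8  4.9]
t 13.05 shift [ 0.0005 -0.0009  0.0001] rot [ 28.5  -1.9 -40.7] j [-0.37  0.26  0.44  2.06 -0.35  0.25  2.05] [-5.2  2.8  4.9]
0.15041936842420375 58.54648947715759 [0.14810043 0.8951054  0.04772696]
```

>>> {"method": "jog_arm", "body": {
  "series": [
    {"xyz":[0,0,0],"delta_rot":[4,-0.3,-5.8],"claw":1},
    {"xyz":[0,0,0],"delta_rot":[8.2,-0.5,-11.6],"claw":1},
    {"xyz":[0,0,0],"delta_rot":[12.2,-0.8,-17.4],"claw":1},
    {"xyz":[0,0,0],"delta_rot":[16.3,-1.1,-23.2],"claw":1},
    {"xyz":[0,0,0],"delta_rot":[20.4,-1.4,-29],"claw":1},
    {"xyz":[0,0,0],"delta_rot":[24.4,-1.6,-34.9],"claw":1},
    {"xyz":[0,0,0],"delta_rot":[28.5,-1.9,-40.7],"claw":1},
    {"xyz":[0,0,0],"delta_rot":[28.5,-1.9,-40.7],"claw":1}
  ]
}}

```text
t: 13.85
ee_pos: [0.6784, -0.0764, 0.2344]
orientation: [2.733, 0.466, 2.313]
ft_force: [-7.3, 2.3, 5.8]
opening: 0.151
grasp_force: 59.3
```

```bash
python3 tgt.py .0195 52; python3 -c "
from plant import r;s=r.state();print(s['opening'],s['grasp_force'],s['moment'])"
```

```text
t 13.85 shift [ 0.0005 -0.0009  0.0001] rot [-0.2 -0.   0.1] j [-0.54  0.29  0.65  2.07 -0.63  0.28  1.43] [-7.3  2.3  5.8]
0.15106845555656992 59.330620765686035 [ 0.06536381  0.88178562 -0.04962386]
```

Turned by 50 degrees; release in place, then withdraw along the axis.

>>> {"method": "jog_arm", "body": {
  "series": [
    {"xyz":[0,0,0],"delta_rot":[0,0,0],"claw":0.5},
    {"xyz":[0,0,0],"delta_rot":[0,0,0],"claw":0},
    {"xyz":[0,0,0],"delta_rot":[0,0,0],"claw":-1},
    {"xyz":[0,0,0],"delta_rot":[0,0,0],"claw":-1},
    {"xyz":[0,0,0],"delta_rot":[0,0,0],"claw":-1},
    {"xyz":[0,0,0],"delta_rot":[0,0,0],"claw":-1},
    {"xyz":[-0.006,0.0005,0.008],"delta_rot":[0,0,0],"claw":-1},
    {"xyz":[-0.014,0.001,0.02],"delta_rot":[0,0,0],"claw":-1}
  ]
}}

```text
t: 14.65
ee_pos: [0.6642, -0.0763, 0.2536]
orientation: [2.737, 0.468, 2.316]
ft_force: [-0.8, -0.2, 0.8]
opening: 0.998
grasp_force: 0.0
```

>>> {"method": "jog_arm", "body": {
  "series": [
    {"xyz":[-0.015,0.001,0.02],"delta_rot":[0,0,0],"claw":-1},
    {"xyz":[-0.03,0.002,0.04],"delta_rot":[0,0,0],"claw":-1},
    {"xyz":[-0.05,0.003,0.06],"delta_rot":[0,0,0],"claw":-1},
    {"xyz":[-0.06,0.003,0.075],"delta_rot":[0,0,0],"claw":-1},
    {"xyz":[-0.07,0.003,0.09],"delta_rot":[0,0,0],"claw":-1},
    {"xyz":[-0.07,0.003,0.09],"delta_rot":[0,0,0],"claw":-1},
    {"xyz":[-0.07,0.003,0.09],"delta_rot":[0,0,0],"claw":-1},
    {"xyz":[-0.07,0.003,0.09],"delta_rot":[0,0,0],"claw":-1}
  ]
}}

```text
t: 15.45
ee_pos: [0.5944, -0.0731, 0.3432]
orientation: [2.736, 0.468, 2.316]
ft_force: [0.1, -0.4, 0.5]
opening: 1.005
grasp_force: 0.0
```

```bash
python3 - <<'E'
from h import *
s,c=wristcam();d=r.camera("side")
for t in("duck","soap_pump","mug"):
    for q in r.trace(t,d)[:1]:print(t,q["extent"])
cv2.imwrite("pics/w7.png",np.hstack([c["image"],np.pad(cv2.resize(d["image"][110:310,235:435],(240,240),interpolation=3),((0,180),(0,0),(0,0)))]))
E
```

```text
duck [263.4, 118.9, 295.2, 147.3]
soap_pump [266.6, 236.4, 290.5, 304.7]
```

View pics/w7.png

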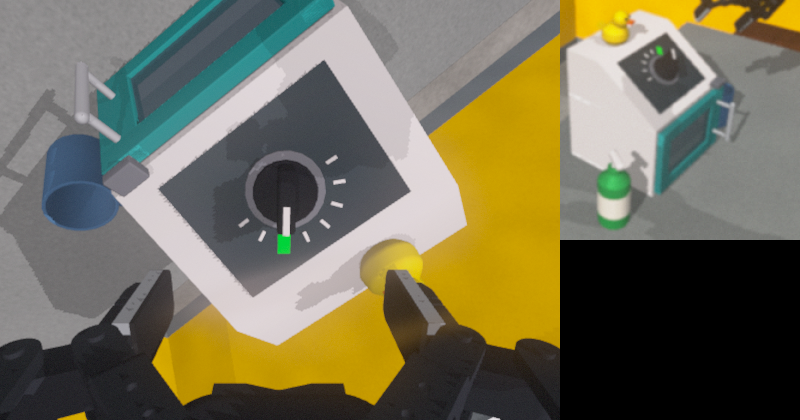

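The pointer at (286,220) lines up with the green mark at (284,244). The door lies parallel to the front, the bystanders are in place and nothing is touched.

```bash
python3 -c "
from plant import r;print(r.finish_job())"
```

```text
the job is handed in; nothing more can be done
None
```

The job is handed in: the last pictures show the door shut, the white pointer on the green mark, and the duck, soap pump and mug still standing where they were, with the robot touching nothing; the hand-in gave no verdict.

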